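# Hold a filter cube against the sprung stop of a bench jig

## Robot

A 6-joint arm with a two-finger parallel gripper is mounted at the origin on a cart in front of the work surface, level with it; the furniture and walls round the work are solid. World frame = base frame: x ahead of the robot, y to its left, z up, the work surface at z = 0. Lengths are in m, angles in rad, forces in N, time in s.
With the tool pointing down it reaches from about 0.35 to 0.975 m from the base axis. Payload 4.9 kg.
Tool frame: the origin (TCP) lies at the very end of the fingers, on their centre line; the grasp point (between the pads) lies 19 mm behind it; z points along the fingers, y is the direction in which the jaws open and shut (so a half turn about z gives the same grasp; the last joint's range is limited). The gripper opens to 85 mm and grips with 20 to 120 N. Pads are 22 mm wide; open, the fingers measure 114 mm over their backs; the gripper's body (76 mm by 85 mm) begins 54 mm behind the grasp point. The pads swing forward as they close: fully open they stand 13 mm farther back than shut.
Start: joints at [1.06, 0.053, 1.613, -0, 1.476, -0.119], TCP at [0.239, 0.578, 0.231] pointing down, gripper open.
Joint ranges: [-3.01, 3.01], [-1.01, 2.22], [0.06, 2.58], [-1.02, 4.17], [0.09, 2.62], [-3.14, 3.14]. Speed limits (rad/s): [2.57, 2.57, 3.14, 3.14, 3.14, 3.14].

## Interface

Orientations are given as [roll, pitch, yaw] about the fixed x, y, z axes, in that order (R = Rz(yaw) Ry(pitch) Rx(roll)).
In Python, from cell import env gives the robot as it stands.
- The arm moves only by the tool move_arm, never from a script. Its argument "targets" is a list of rows, each an object with "dp": the shift along the world's x, y, z in mm, a list of three; "delta_rot": the turn, a rotation vector about the world's x, y, z in degrees, a list of three; "claw": the opening, from 0 (shut) to 1 (fully open). In form: [{"dp": [dx, dy, dz], "delta_rot": [rx, ry, rz], "claw": claw}, ...]. A call has 1 to 8 rows; each row is the pose to reach, as a shift and turn from the pose commanded when the call began; what a row does not reach only later rows make up. A row lasts 1/12 s, in which the tool goes at most 41.7 mm and 7.16 degrees, less where a joint would pass 70% of its speed; a pose out of reach is approached as far as the arm can. A call with a gripper value outside its range is refused whole. The fingers move at their own pace and stop on an object; "squeeze" is the grip in N (left out, the last holds). Time passes only in rows, so rows that repeat a pose let the fingers close. It gives the time, the measured TCP pose, the force and the opening at its end, in the units of the state.
- env.read_state(): the state, without advancing time (a new reading comes with each control period).
- env.camera(name): name is "scene" or "top"; returns a dict with "img" (480x640x3 uint8, blue, green, red), "vertical_fov" (degrees; the focal length in pixels is half the picture's height over the tangent of half this angle, whatever the lens; pixels are square), "cx", "cy" (the principal point, pixels), "T" (4x4, takes a point from camera to world coordinates). Camera axes: x right, y down, z forward; pixel columns grow to the right and rows downward; lengths in m; the calibration is good to about 2 mm. A picture is of the moment at which its call begins. There is no depth.
- env.close_job(): hands the job in, once; it reports no verdict.
The state is a dict: "clock": time; "joint_pos": joint angles; "joint_vel": joint speeds; "effort": joint torques, N m; "tool_pos": TCP position; "tool_rot": TCP orientation; "ft_force": force on the tool from outside, world axes, zero at the start; "torque": the same for the moment, N m; "grip_width": finger opening in m.
Only numpy, scipy, OpenCV 4.12 (cv2) and the standard library are available. Lean on these libraries where they do the work, as an engineer would, in place of code of your own. Each camera call takes 0.05 s, during which the arm holds its last target. There are 200 camera calls.

## Task

Swing the jig's quarter-turn latch fully open, then set the black filter cube upright on the jig's raised bed, square and central in front of the sprung stop, with its round window facing away from the stop. Push it against the stop steadily until the stop's pointer is about midway between the two marks on the tower, never driving the stop to the end of its travel, and finish while still holding it pressed there, so that a colleague can fasten it. Leave the other things on the desk where they are.

Things in the scene. Friction and masses are not known exactly. Their poses are not given: they have to be found in the camera images.
- jig: metal jig fixed to the desk: foot plate 172 x 100 x 6 mm with a raised bed, a tower with a sprung stop, and a latch on a post at x -8, y +52 mm. Origin on the desk under the bed. x points along the bed to the stop: the pressing direction (roughly the robot's left); z up. Tower x 54 to 84 mm, 44 wide, top 52 mm above the desk; its pointer lies over it, to 56 mm
- bed_mid (a point): middle of the top of the jig's bed, 20 mm above the desk, at jig x -25 mm; axes as the jig's. The bed is a bar 32 mm wide and 90 mm long (jig x -70 to +20 mm), narrower than the cube, so that fingers astride the cube can reach down past both sides of it
- stop_face (a point): centre of the front face of the sprung stop pad (38 mm wide, 30 high, its centre 37 mm above the desk), at jig x = 22 mm when unpressed; moves with the pad, axes as the jig's
- stop (a joint): how far the stop is pushed in along jig +x, m: 0 free, 0.018 end of travel. Spring: about 2 N to start it plus 0.6 N per mm. A thin pointer on the pad moves over the tower top; it reaches the first mark at 0.004 (4.4 N) and the second at 0.012 (9.2 N); midway is 0.008 (6.8 N)
- latch (a joint): angle of the latch, rad: 0 closed (bar lies across the bed, in the way of the cube, pointing along jig -y), 1.571 fully open at its stop (bar points along jig -x beside the bed, away from the stop). Opens clockwise seen from above; about 1 N at the knob turns it and it stays where it is left
- latch_grip (a point): gripping point of the latch's round upright knob: on its axis, 53 mm above the desk, 13 mm below its top; knob 14 mm diameter, standing 34 mm up from the bar's top at 32 mm above the desk (bar 14 mm wide, 8 mm thick, 66 mm long), 52 mm from the hinge
- latch_hinge (a point): point on the latch's vertical hinge axis at the height of latch_grip; fixed to the jig
- cube_center (a point): centre (half-way up) of the black filter cube, 37 (x) x 38 (y) x 34 mm high, about 0.07 kg, loose. Its round window is on its -x side (the ring stands out some 4 mm further, look only); its flat back, which goes against the stop, is the +x side, 18.5 mm from the centre. z up; grasp across y
- cube_window (a point): centre of the cube's window side, 18.5 mm from cube_center along the cube's -x
- filter_cube: the same cube, origin under it on its underside
- cover_box_0: small white plastic box with a lid, 30 x 36 x 14 mm; bystander, leave alone; origin on its underside
- petri_0: covered round culture dish, 56 diameter, 15 high mm; bystander, leave alone; origin on its underside
- tip_box: box with a clear lid, 45 x 60 x 48 mm; bystander, leave alone; origin on its underside
- oil_bottle_0: small dropper bottle, 31 diameter, 93 high mm; bystander, leave alone; origin on its underside
- screwdriver: small screwdriver, 150 long, handle 17 thick mm; bystander, leave alone; origin on its underside
- objective_case: black canister, 53 diameter, 80 high mm; bystander, leave alone; origin on its underside
Mind the look-alikes: they are no part of the job. Of the things that look like the filter_cube, take the one that is farthest from the robot's base at the start. Of the things shaped like the jig, the metal one is meant.

How it is judged:
On the way, in this order (a step that is already met when the one before it is completed fails the run):
1. the latch is turned to its open stop (value of joint latch above 1.4 rad), for 0.2 s.
2. the cube sits square before the stop and presses it within the marks (y of cube_center in the frame of stop_face between -0.008 and 0.008 m and angle between the x axis of cube_center and the x axis of jig, either way round below 0.14 rad and angle between cube_center's own z axis and vertical below 0.1 rad and x of cube_window in the frame of stop_face below -0.03 m and height (world z) of cube_center between 0.033 and 0.042 m and contact force between filter_cube and stop between 3.5 and 11 N and value of joint stop between 0.0035 and 0.0125 m), for 0.3 s.
At the end, for the whole second after the job is handed in: The latch is open (over 1.4 rad); the cube stands upright on the bed, within 8 mm of central and 0.14 rad of square, window away from the stop; it presses the stop with 3.5 to 11 N, the stop pushed in 3.5 to 12.5 mm, and the fingers still bear on the cube (all of step 2 and value of joint latch above 1.4 rad and contact force between the fingers and filter_cube above 1 N); the arm keeps its last pose, push and grip.
It fails at once if the stop is driven to the end of its travel (value of joint stop above 0.0172 m).
It fails at once if a bystander is moved more than 25 mm (distance of any of cover_box_0, petri_0, tip_box, oil_bottle_0, screwdriver, objective_case from where it was at the start of the episode above 0.025 m).
It also fails if it takes over 51 s, if anything falls off the work surface, if the arm or the gripper's body presses on something with over 40 N, if the wrist force passes 120 N, or if a joint passes its speed limit or range.

## Working session

There is one attempt and no reset: what is moved stays moved. The work goes in short steps, Python scripts to look and compute and a tool call to move; the robot and the scene stay as the last step left them, time stands still between calls to the robot, and variables do not carry over. Pictures are saved under pics/ and viewed, about 8 in all and at most 12, crops included, and the job is handed in when it is done.

Besides the shell and the picture viewer there is one more tool, called after "Request:" by a JSON object that holds its "op" and its "data", one argument or row to a line. move_arm: Moves the arm, as the interface text tells. Its arguments: {"type":"object","properties":{"targets":{"type":"array"},"squeeze":{"type":"number"}},"required":["targets"]}

```bash
mkdir -p pics; ls; cat > h.py <<'E'
import numpy as np, cv2
from cell import env
def ray(c,u,v):
    f=240/np.tan(np.radians(c["vertical_fov"])/2); T=np.array(c["T"])
    d=T[:3,:3]@np.array([(u-c["cx"])/f,(v-c["cy"])/f,1]); return T[:3,3],d
def at(c,u,v,z):
    o,d=ray(c,u,v); return o+d*(z-o[2])/d[2]
def proj(c,p):
    f=240/np.tan(np.radians(c["vertical_fov"])/2); T=np.array(c["T"])
    q=T[:3,:3].T@(np.array(p)-T[:3,3]); return f*q[0]/q[2]+c["cx"], f*q[1]/q[2]+c["cy"]
E
python3 - <<'E'
from h import *
import pickle
for n in("top","scene"):
    c=env.camera(n); pickle.dump(c,open(n+"0.pkl","wb")); cv2.imwrite(f"pics/{n}0.png",c["img"])
    print(n,c["vertical_fov"],c["cx"],c["cy"],np.round(c["T"],3).tolist())
print(env.read_state())
E
```

```text
pics
top 50.154959979995226 325.6069177845682 247.65549701301916 [[0.005, -0.985, 0.172, 0.292], [-1.0, -0.006, -0.011, 0.006], [0.011, -0.172, -0.985, 1.469], [0.0, 0.0, 0.0, 1.0]]
scene 52.22311151688024 318.2942577268634 238.69727904760677 [[0.583, -0.448, 0.678, -0.354], [-0.812, -0.322, 0.486, -0.665], [0.0, -0.834, -0.551, 0.768], [0.0, 0.0, 0.0, 1.0]]
{'clock': 0.1, 'joint_pos': array([ 1.06003987e+00,  5.32549339e-02,  1.61417733e+00, -1.69434367e-05,
        1.47598881e+00, -1.18994751e-01]), 'joint_vel': array([-0.00026991, -0.00213143, -0.00378894,  0.00046856,  0.00329914,
       -0.00073723]), 'effort': array([ 1.10450554e-03, -3.94901383e+01, -3.71363282e+01, -5.53265875e-05,
        3.90047848e-03, -5.37568411e-06]), 'tool_pos': array([0.23835639, 0.57714792, 0.23019589]), 'tool_rot': array([-3.13977516e+00, -2.00314696e-04,  2.74983238e+00]), 'ft_force': array([-0.49890265, -0.29278235, -0.68172527]), 'torque': array([ 0.01241964, -0.02922978,  0.04552839]), 'grip_width': 0.08538307268070615}
```

View pics/top0.png

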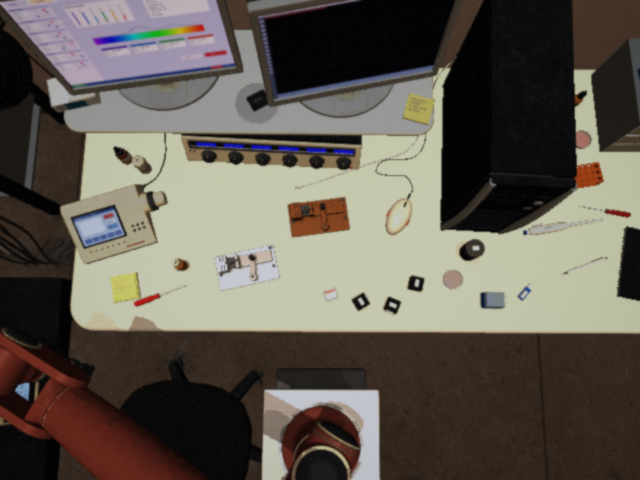

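View pics/scene0.png

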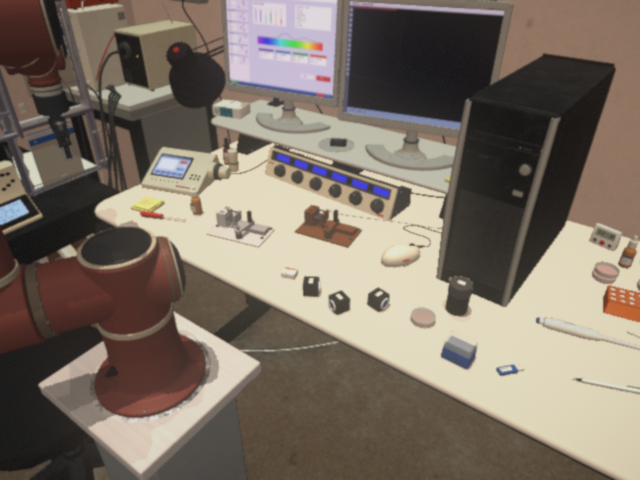

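```bash
python3 - <<'E'
from h import *
import pickle
t=pickle.load(open("top0.pkl","rb"));s=pickle.load(open("scene0.pkl","rb"))
R=lambda im,x,y,w,h:cv2.resize(im[y:y+h,x:x+w],(400,300),interpolation=cv2.INTER_CUBIC)
im=np.vstack([np.hstack([R(t["img"],345,262,88,66),R(s["img"],292,262,104,78)]),np.hstack([R(t["img"],205,233,84,63),R(s["img"],198,196,84,63)])])
cv2.imwrite("pics/crop0.png",np.clip(im.astype(float)*1.2,0,255).astype(np.uint8))
g=t["img"].max(2)[262:328,345:433]
m=(g<90).astype(np.uint8)
for c in cv2.findContours(m,cv2.RETR_EXTERNAL,cv2.CHAIN_APPROX_NONE)[0]:
    if cv2.contourArea(c)>40:
        r=cv2.minAreaRect(c);u,v=r[0][0]+345,r[0][1]+262;p=at(t,u,v,.03);print(np.round([u,v],1),r[1:],p.round(3),np.hypot(p[0],p[1]))
E
```

```text
[391.8 304.9] ((13.370063781738281, 13.370063781738281), 21.801406860351562) [ 0.383 -0.196  0.03 ] 0.4300048737789985
[360.4 301.4] ((12.690895080566406, 13.3768892288208), 59.036251068115234) [ 0.392 -0.108  0.03 ] 0.4069758302183709
[415.6 283.2] ((14.120362281799316, 13.532012939453125), 11.309932708740234) [ 0.444 -0.264  0.03 ] 0.5166810721316083
```

View pics/crop0.png

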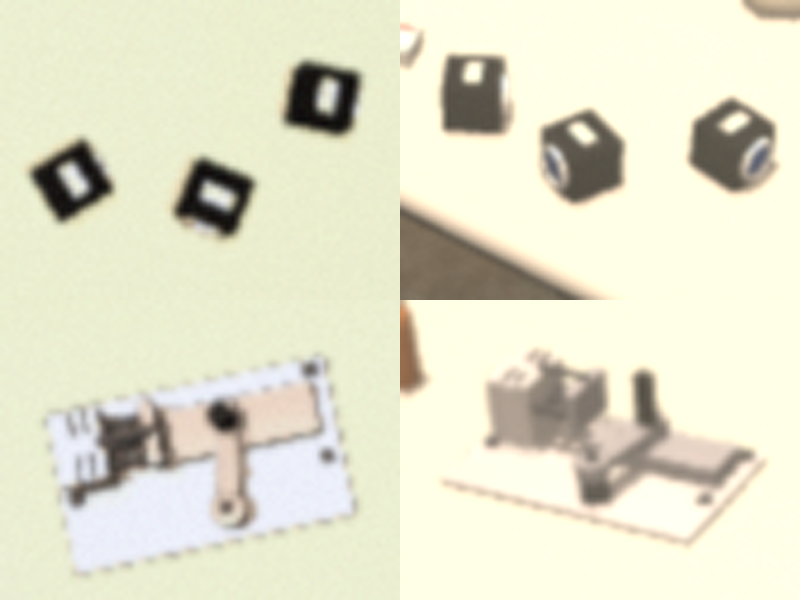

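Top crop: the black cubes are at full-image pixels (361,301), (393,305) and (416,283). The last is farthest from the base (0.52 m against 0.43 and 0.41), so it is the target; its window faces image right. The metal jig is at (247,268). The brown one at (319,216) is the look-alike.

```bash
python3 - <<'E'
from h import *
import pickle
from scipy.optimize import least_squares
t=pickle.load(open("top0.pkl","rb"));s=pickle.load(open("scene0.pkl","rb"))
# plate outline, top view
im=cv2.GaussianBlur(t["img"],(3,3),0).astype(int); x0,y0=205,233
sub=im[y0:y0+63,x0:x0+84]; d=sub[:,:,2]-sub[:,:,0]; g=sub[:,:,1]-sub[:,:,0]
m=((g<5)|(sub.max(2)<150)).astype(np.uint8); m=cv2.morphologyEx(m,cv2.MORPH_OPEN,np.ones((3,3)))
c=max(cv2.findContours(m,cv2.RETR_EXTERNAL,cv2.CHAIN_APPROX_NONE)[0],key=cv2.contourArea)
P=np.array([at(t,u+x0,v+y0,.004)[:2] for u,v in c[:,0]])*1000
r=cv2.minAreaRect(P.astype(np.float32)); print("plate",r)
tp=lambda x,y:(205+.21*x,233+.21*y); sp=lambda x,y:(198+.21*(x-400),196+.21*(y-300))
obs=[(t,(-8,52,34),tp(231,510)),(t,(-8,0,66),tp(225,412)),(t,(-70,-16,20),tp(314,382)),(t,(-70,16,20),tp(323,432)),
 (s,(-8,0,66),sp(643,375)),(s,(-8,52,34),sp(593,452)),(s,(-70,-16,20),sp(752,455))]
def pred(q,c,p):
    a=q[2];return np.array(proj(c,[q[0]+(p[0]*np.cos(a)-p[1]*np.sin(a))/1e3,q[1]+(p[0]*np.sin(a)+p[1]*np.cos(a))/1e3,p[2]/1e3]))
f=lambda q:np.concatenate([pred(q,c,p)-o for c,p,o in obs])
k=least_squares(f,[.5,.2,1.77],loss="soft_l1",x_scale=[.01,.01,.1]);print("jig",k.x,np.degrees(k.x[2]));print(f(k.x).reshape(-1,2).round(1))
# cubes: dark hull of target in both views
for n,c,(a,b,w,h) in(("top",t,(403,268,28,30)),("scene",s,(364,282,32,34))):
    m=(c["img"][b:b+h,a:a+w].max(2)<110).astype(np.uint8)
    q=cv2.convexHull(max(cv2.findContours(m,cv2.RETR_EXTERNAL,cv2.CHAIN_APPROX_NONE)[0],key=cv2.contourArea))
    r=cv2.minAreaRect(q); M=cv2.moments(q); u,v=M["m10"]/M["m00"]+a,M["m01"]/M["m00"]+b
    print(n,u,v,r,at(c,u,v,.017).round(4))
# yaw from hand-picked top corners of cube (z=34)
C=[(302,62),(361,73),(351,134),(286,122)]
W=np.array([at(t,345+.22*x,262+.22*y,.034)[:2] for x,y in C]);print(W.round(4),W.mean(0))
for i in range(4): e=W[(i+1)%4]-W[i];print(np.linalg.norm(e)*1e3,np.degrees(np.arctan2(e[1],e[0])))
E
```

```text
plate ((490.7862243652344, 217.55270385742188), (97.26720428466797, 169.3142547607422), 13.165032386779785)
jig [0.34970212 0.19775079 1.57741948] 90.37947878147311
[[ -0.5  -4.9]
 [ -0.3  -3.9]
 [  5.4  -2.7]
 [  3.4  -1.6]
 [-39.6  25.2]
 [-42.3  28.4]
 [-39.2  27.8]]
top 415.5100087032202 283.3028720626632 ((12.44230842590332, 15.288460731506348), (14.708709716796875, 14.120361328125), 11.309932708740234) [ 0.4455 -0.2659  0.017 ]
scene 377.41133557800225 299.1004489337823 ((12.61398983001709, 16.733158111572266), (17.923410415649414, 19.363040924072266), 30.256441116333008) [ 0.4414 -0.2653  0.017 ]
[[ 0.4653 -0.2518]
 [ 0.4586 -0.2883]
 [ 0.4208 -0.281 ]
 [ 0.428  -0.241 ]] [ 0.44315986 -0.26554096]
37.09101389545941 -100.3182317958458
38.56859025350065 169.12817005422264
40.66706351550488 79.8153360583898
38.86270841977395 -16.14974657113866
```

```bash
python3 - <<'E'
from h import *
import pickle
from scipy.optimize import least_squares
t=pickle.load(open("top0.pkl","rb"));s=pickle.load(open("scene0.pkl","rb"))
tp=lambda x,y:(205+.21*x,233+.21*(y-300)); sp=lambda x,y:(198+.21*(x-400),196+.21*(y-300))
obs=[(t,(-8,52,34),tp(231,510)),(t,(-8,0,66),tp(225,412)),(t,(-70,-16,20),tp(314,382)),(t,(-70,16,20),tp(323,432)),
 (s,(-8,0,66),sp(643,375)),(s,(-8,52,34),sp(593,452)),(s,(-70,-16,20),sp(752,455))]
def pred(q,c,p):
    a=q[2];return np.array(proj(c,[q[0]+(p[0]*np.cos(a)-p[1]*np.sin(a))/1e3,q[1]+(p[0]*np.sin(a)+p[1]*np.cos(a))/1e3,p[2]/1e3]))
f=lambda q:np.concatenate([pred(q,c,p)-o for c,p,o in obs])
k=least_squares(f,[.5,.2,1.77],loss="soft_l1",x_scale=[.01,.01,.1]);print("jig",k.x,np.degrees(k.x[2]));print(f(k.x).reshape(-1,2).round(1))
q=k.x;a=q[2];R=np.array([[np.cos(a),-np.sin(a)],[np.sin(a),np.cos(a)]])
pl=(np.array([.4908,.2176])-q[:2])@R;print("plate centre in jig",pl)
for n,p in(("knob",(-8,0)),("hinge",(-8,52)),("open",(-60,52)),("bed_mid",(-25,0)),("stop",(22,0))):print(n,(q[:2]+R@np.array(p)/1e3).round(4))
E
```

```text
jig [0.51067601 0.20848954 1.72706186] 98.95335575913514
[[ 0.1 -0.7]
 [-2.5  0. ]
 [ 1.8  0.2]
 [ 1.4  0.6]
 [-0.5 -1.4]
 [ 0.6  0.6]
 [-1.  -2. ]]
plate centre in jig [0.01209277 0.01821597]
knob [0.5119 0.2006]
hinge [0.4606 0.1925]
open [0.4686 0.1411]
bed_mid [0.5146 0.1838]
stop [0.5073 0.2302]
```

```bash
cat > fit.py <<'E'
from h import *
import pickle
from scipy.optimize import least_squares
t=pickle.load(open("top0.pkl","rb"));s=pickle.load(open("scene0.pkl","rb"))
tp=lambda x,y:(205+.21*x,233+.21*(y-300)); sp=lambda x,y:(198+.21*(x-400),196+.21*(y-300))
def pred(q,c,p):
    a=q[2]
    if p=="knob": p=(-8-52*np.sin(q[3]),52-52*np.cos(q[3]),66)
    return np.array(proj(c,[q[0]+(p[0]*np.cos(a)-p[1]*np.sin(a))/1e3,q[1]+(p[0]*np.sin(a)+p[1]*np.cos(a))/1e3,p[2]/1e3]))
obs=[(t,(-8,52,34),tp(231,510)),(t,"knob",tp(225,412)),(t,(-70,-16,20),tp(314,382)),(t,(-70,16,20),tp(323,432)),
 (s,"knob",sp(643,375)),(s,(-8,52,34),sp(593,452)),(s,(-70,-16,20),sp(752,455))]
f=lambda q:np.concatenate([pred(q,c,p)-o for c,p,o in obs]+[[(np.degrees(q[2])-101.8)]])
k=least_squares(f,[.5,.2,1.77,0],loss="soft_l1",x_scale=[.01,.01,.1,.1]);print("jig",k.x,np.degrees(k.x[2]));print(f(k.x)[:-1].reshape(-1,2).round(1))
q=k.x;a=q[2];R=np.array([[np.cos(a),-np.sin(a)],[np.sin(a),np.cos(a)]])
print("plate centre in jig",(np.array([.4908,.2176])-q[:2])@R)
for n,p in(("knob",(-8-52*np.sin(q[3]),52-52*np.cos(q[3]))),("hinge",(-8,52)),("open",(-60,52)),("bed_mid",(-25,0)),("stop",(22,0))):print(n,(q[:2]+R@np.array(p)/1e3).round(4))
z=lambda c,x,y,w,h:cv2.resize(c["img"][y:y+h,x:x+w],None,fx=5,fy=5,interpolation=cv2.INTER_NEAREST)
A=z(t,205,238,80,60);B=z(s,203,198,80,60)
for I,c,x,y in((A,t,205,238),(B,s,203,198)):
  for p in [(-8,52,34),(-70,-16,20),(-70,16,20),(20,16,20),(20,-16,20),"knob",(54,22,52),(54,-22,52),(84,22,52),(84,-22,52)]:
    u,v=pred(q,c,p);cv2.circle(I,(int((u-x+.5)*5),int((v-y+.5)*5)),2,(0,0,255),-1)
cv2.imwrite("pics/fit.png",cv2.resize(np.hstack([A,B]),(800,300)))
E
python3 fit.py
```

```text
jig [0.50830619 0.21129548 1.77495107 0.171788  ] 101.69720498684315
[[-0.1 -0.2]
 [-0.3  0.4]
 [ 0.3 -0.1]
 [ 0.5  0.2]
 [ 0.8 -0.6]
 [ 0.1  0.8]
 [-1.9 -2.5]]
plate centre in jig [0.00972279 0.01586446]
knob [0.511  0.1946]
hinge [0.459  0.1929]
open [0.4696 0.142 ]
bed_mid [0.5134 0.1868]
stop [0.5038 0.2328]
```

View pics/fit.png

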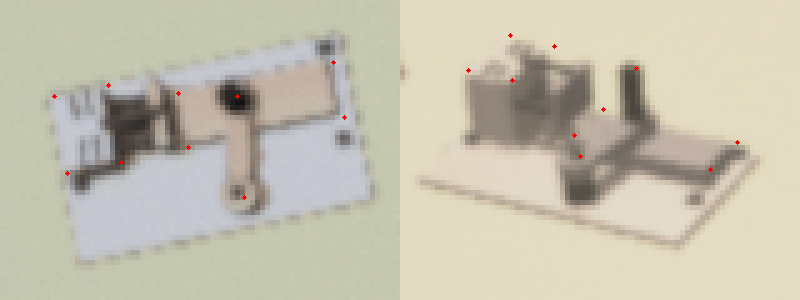

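Request:
{"op": "move_arm", "data": {
  "targets": [
    {"dp": [20,-28,0],"delta_rot": [0,0,-4],"claw": 0.5},
    {"dp": [43,-61,0],"delta_rot": [0,0,-11],"claw": 0.5},
    {"dp": [66,-94,0],"delta_rot": [0,0,-18],"claw": 0.5},
    {"dp": [89,-126,0],"delta_rot": [0,0,-25],"claw": 0.5},
    {"dp": [112,-158,0],"delta_rot": [0,0,-32],"claw": 0.5},
    {"dp": [135,-190,0],"delta_rot": [0,0,-39],"claw": 0.5},
    {"dp": [158,-222,0],"delta_rot": [0,0,-46],"claw": 0.5},
    {"dp": [180,-253,0],"delta_rot": [0,0,-52],"claw": 0.5}
  ]
}}

```text
clock: 0.77
tool_pos: [0.4192, 0.3227, 0.2309]
tool_rot: [-3.141, 0.0, 1.836]
ft_force: [0.8, 0.6, -0.2]
grip_width: 0.0426
```

Request:
{"op": "move_arm", "data": {
  "targets": [
    {"dp": [25,-35,0],"delta_rot": [0,0,-2],"claw": 0.5},
    {"dp": [48,-68,-10],"delta_rot": [0,0,-4],"claw": 0.5},
    {"dp": [70,-98,-30],"delta_rot": [0,0,-4],"claw": 0.5},
    {"dp": [92,-129,-50],"delta_rot": [0,0,-4],"claw": 0.5},
    {"dp": [92,-129,-90],"delta_rot": [0,0,-4],"claw": 0.5},
    {"dp": [92,-129,-110],"delta_rot": [0,0,-4],"claw": 0.5},
    {"dp": [92,-129,-110],"delta_rot": [0,0,-4],"claw": 0.5},
    {"dp": [92,-129,-110],"delta_rot": [0,0,-4],"claw": 0.5}
  ]
}}

```text
clock: 1.43
tool_pos: [0.5094, 0.1952, 0.1197]
tool_rot: [-3.138, 0.0, 1.772]
ft_force: [-0.0, 1.0, 0.5]
grip_width: 0.043
```

Request:
{"op": "move_arm", "data": {
  "targets": [
    {"dp": [1,0,-35],"delta_rot": [0,0,0],"claw": 0.5},
    {"dp": [1,0,-60],"delta_rot": [0,0,0],"claw": 0.5},
    {"dp": [1,0,-80],"delta_rot": [0,0,0],"claw": 0.5},
    {"dp": [1,0,-80],"delta_rot": [0,0,0],"claw": 0.5}
  ]
}}

```text
clock: 1.77
tool_pos: [0.5097, 0.1958, 0.0392]
tool_rot: [-3.137, 0.0, 1.774]
ft_force: [-0.8, -0.0, -0.8]
grip_width: 0.0425
```

```bash
python3 - <<'E'
from h import *
t=env.camera("top");s=env.camera("scene")
z=lambda c,x,y,w,h:cv2.resize(c["img"][y:y+h,x:x+w],(400,300),interpolation=cv2.INTER_CUBIC)
cv2.imwrite("pics/g1.png",np.hstack([z(t,205,228,88,66),z(s,198,176,100,75)]))
print(env.read_state()["tool_pos"],env.read_state()["ft_force"])
E
```

```text
[0.51259956 0.19638717 0.04314031] [ 0.45150762 -0.88927976  0.29917777]
```

View pics/g1.png

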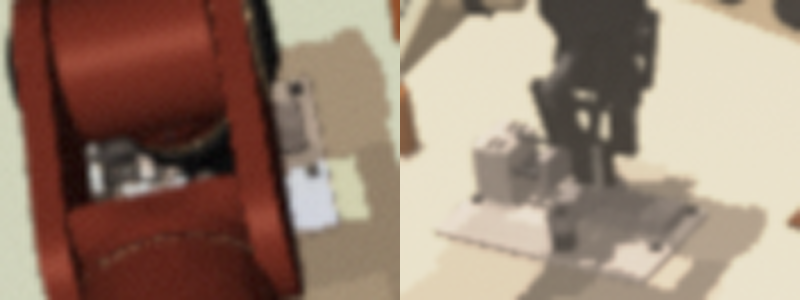

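Scene view: the knob, near (600,160), stands between the fingers. Closing on it.

Request:
{"op": "move_arm", "data": {
  "targets": [
    {"dp": [0,0,0],"delta_rot": [0,0,0],"claw": 0},
    {"dp": [0,0,0],"delta_rot": [0,0,0],"claw": 0},
    {"dp": [0,0,0],"delta_rot": [0,0,0],"claw": 0},
    {"dp": [0,0,0],"delta_rot": [0,0,0],"claw": 0},
    {"dp": [0,0,0],"delta_rot": [0,0,0],"claw": 0},
    {"dp": [0,0,0],"delta_rot": [0,0,0],"claw": 0}
  ],
  "squeeze": 30
}}

```text
clock: 2.37
tool_pos: [0.5123, 0.1961, 0.0442]
tool_rot: [3.141, -0.0, 1.773]
ft_force: [-5.2, -0.7, 8.6]
grip_width: 0.013
```

Request:
{"op": "move_arm", "data": {
  "targets": [
    {"dp": [-0.5,-7,0],"delta_rot": [0,0,0],"claw": 0},
    {"dp": [-1.5,-14,0],"delta_rot": [0,0,0],"claw": 0},
    {"dp": [-4,-21,0],"delta_rot": [0,0,0],"claw": 0},
    {"dp": [-7,-28,0],"delta_rot": [0,0,0],"claw": 0}
  ]
}}

```text
clock: 2.7
tool_pos: [0.5082, 0.1678, 0.0442]
tool_rot: [3.132, 0.0, 1.772]
ft_force: [7.6, 2.2, 4.6]
grip_width: 0.0127
```

Request:
{"op": "move_arm", "data": {
  "targets": [
    {"dp": [-3,-6,3],"delta_rot": [0,0,0],"claw": 0},
    {"dp": [-8,-11.5,3],"delta_rot": [0,0,0],"claw": 0},
    {"dp": [-14,-16.5,3],"delta_rot": [0,0,0],"claw": 0},
    {"dp": [-20,-20,3],"delta_rot": [0,0,0],"claw": 0},
    {"dp": [-26,-23,3],"delta_rot": [0,0,0],"claw": 0},
    {"dp": [-34,-25,3],"delta_rot": [0,0,0],"claw": 0},
    {"dp": [-37,-25,3],"delta_rot": [0,0,0],"claw": 0},
    {"dp": [-37,-25,3],"delta_rot": [0,0,0],"claw": 0}
  ]
}}

```text
clock: 3.37
tool_pos: [0.4722, 0.1387, 0.0452]
tool_rot: [3.13, 0.01, 1.772]
ft_force: [16.5, -12.0, -11.6]
grip_width: 0.013
```

Request:
{"op": "move_arm", "data": {
  "targets": [
    {"dp": [2,-2,0],"delta_rot": [0,0,0],"claw": 0.4},
    {"dp": [2,-2,0],"delta_rot": [0,0,0],"claw": 0.4},
    {"dp": [2,-2,0],"delta_rot": [0,0,0],"claw": 0.4},
    {"dp": [2,-2,40],"delta_rot": [0,0,0],"claw": 0.4},
    {"dp": [2,-40,75],"delta_rot": [0,0,-7],"claw": 0.6},
    {"dp": [2,-80,85],"delta_rot": [0,0,-14],"claw": 0.8},
    {"dp": [2,-120,85],"delta_rot": [0,0,-21],"claw": 0.8},
    {"dp": [2,-160,85],"delta_rot": [0,0,-21],"claw": 0.8}
  ]
}}

```text
clock: 4.03
tool_pos: [0.4702, -0.0139, 0.1314]
tool_rot: [3.138, 0.0, 1.404]
ft_force: [0.1, -0.3, 0.6]
grip_width: 0.0684
```

```bash
python3 - <<'E'
from h import *
t=env.camera("top");s=env.camera("scene")
z=lambda c,x,y,w,h:cv2.resize(c["img"][y:y+h,x:x+w],(400,300),interpolation=cv2.INTER_CUBIC)
cv2.imwrite("pics/g2.png",np.hstack([z(t,205,228,88,66),z(s,198,190,84,63)]))
x=env.read_state();print(x["tool_pos"],x["tool_rot"],x["ft_force"],x["joint_pos"])
E
```

```text
[ 0.46952637 -0.01717398  0.12994243] [3.14047449e+00 2.00294275e-03 1.39920829e+00] [-0.5161533   0.69610193 -0.55328561] [-1.93959689e-01 -2.46964277e-01  2.06494933e+00 -2.04001681e-03
  1.32244540e+00 -2.18724685e-02]
```

View pics/g2.png

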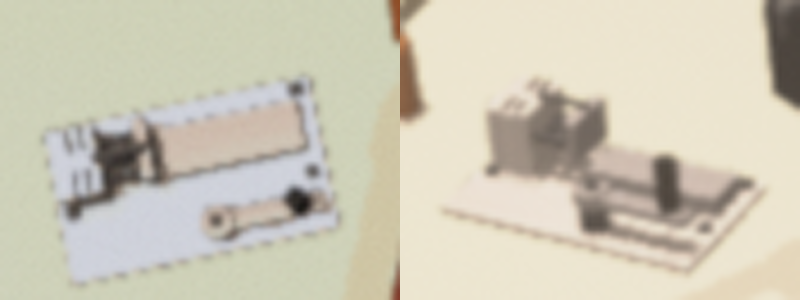

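Latch now lies parallel beside the bed (knob at (298,200) in the top crop), fully open. On to the cube.

Request:
{"op": "move_arm", "data": {
  "targets": [
    {"dp": [-3,-30,0],"delta_rot": [0,0,-1],"claw": 0.9},
    {"dp": [-7,-68,0],"delta_rot": [0,0,-1],"claw": 0.9},
    {"dp": [-11,-107,0],"delta_rot": [0,0,-1],"claw": 0.9},
    {"dp": [-15,-146,0],"delta_rot": [0,0,-1],"claw": 0.9},
    {"dp": [-19,-185,0],"delta_rot": [0,0,-1],"claw": 0.9},
    {"dp": [-23,-222,0],"delta_rot": [0,0,-1],"claw": 0.9},
    {"dp": [-26,-249,-20],"delta_rot": [0,0,-1],"claw": 0.9},
    {"dp": [-26,-249,-50],"delta_rot": [0,0,-1],"claw": 0.9}
  ]
}}

```text
clock: 4.8
tool_pos: [0.4457, -0.2671, 0.0826]
tool_rot: [3.134, 0.006, 1.385]
ft_force: [0.5, -0.3, 0.5]
grip_width: 0.0769
```

```bash
python3 - <<'E'
from h import *
s=env.camera("scene");t=env.camera("top")
z=lambda c,x,y,w,h:cv2.resize(c["img"][y:y+h,x:x+w],(400,300),interpolation=cv2.INTER_CUBIC)
cv2.imwrite("pics/g3.png",np.hstack([z(t,375,250,80,60),z(s,338,252,88,66)]))
for _ in range(2):
  x=env.read_state();print(x["tool_pos"],x["tool_rot"],x["ft_force"],x["grip_width"])
# bed corners in g2 top crop (full px = 205+.22x, 228+.22y)
W=np.array([at(t,205+.22*x,228+.22*y,.02)[:2] for x,y in [(160,126),(299,98),(307,149),(166,181)]]);print(W.round(4))
q=np.array([.5083,.2113]);a=1.775;R=np.array([[np.cos(a),-np.sin(a)],[np.sin(a),np.cos(a)]]);print(((W-q)@R*1e3).round(1))
E
```

```text
[ 0.44020054 -0.25924131  0.07399475] [-3.13187679 -0.0054314   1.3871991 ] [-0.79342959  0.71982946 -1.33020603] 0.07692745435510401
[ 0.44020054 -0.25924131  0.07399475] [-3.13187679 -0.0054314   1.3871991 ] [-0.79342959  0.71982946 -1.33020603] 0.07692745435510401
[[0.5213 0.2343]
 [0.5397 0.1475]
 [0.5073 0.1417]
 [0.4865 0.2294]]
[[ 19.9 -17.4]
 [-68.9 -17.8]
 [-67.9  15.1]
 [ 22.1  17.7]]
```

View pics/g3.png

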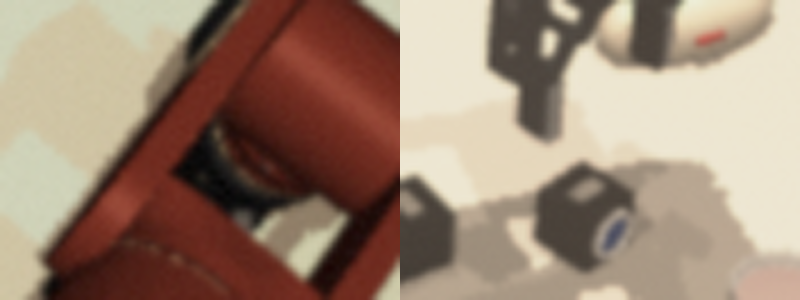

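Request:
{"op": "move_arm", "data": {
  "targets": [
    {"dp": [0,0,-25],"delta_rot": [0,0,0],"claw": 0.9},
    {"dp": [0,0,-50],"delta_rot": [0,0,0],"claw": 0.9},
    {"dp": [0,0,-68],"delta_rot": [0,0,0],"claw": 0.9},
    {"dp": [0,0,-70],"delta_rot": [0,0,0],"claw": 0.9},
    {"dp": [0,0,-70],"delta_rot": [0,0,0],"claw": 0.9},
    {"dp": [0,0,-70],"delta_rot": [0,0,0],"claw": 0.9}
  ]
}}

```text
clock: 5.4
tool_pos: [0.4446, -0.2614, 0.0107]
tool_rot: [3.14, 0.001, 1.39]
ft_force: [0.8, 0.6, 0.3]
grip_width: 0.0768
```

```bash
python3 - <<'E'
from h import *
s=env.camera("scene")
cv2.imwrite("pics/g4.png",cv2.resize(s["img"][252:318,338:426],(640,480),interpolation=cv2.INTER_CUBIC))
x=env.read_state();print(x["tool_pos"],x["tool_rot"],x["ft_force"],x["grip_width"])
E
```

```text
[ 0.4450035  -0.26188008  0.01125051] [3.13901788e+00 1.36686939e-03 1.38947617e+00] [-0.45086321 -0.19595704 -0.77905332] 0.07689639296860797
```

View pics/g4.png

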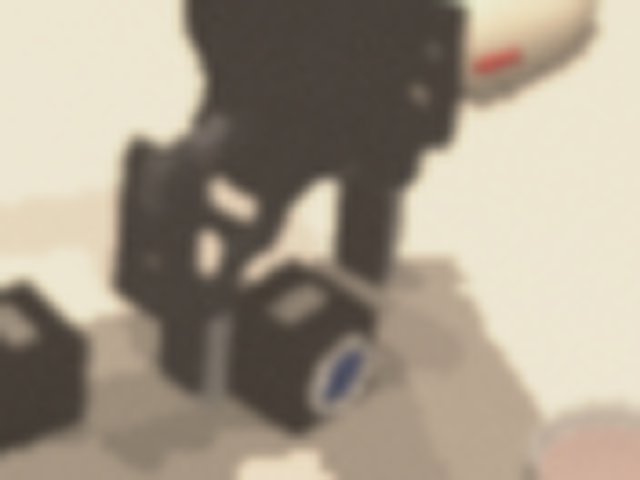

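Fingers stand astride the target cube (window at (340,375) facing right). Small y correction, then close.

Request:
{"op": "move_arm", "data": {
  "targets": [
    {"dp": [-1,-4,-2],"delta_rot": [0,0,0],"claw": 0.9},
    {"dp": [-1,-4,-2],"delta_rot": [0,0,0],"claw": 0.4},
    {"dp": [-1,-4,-2],"delta_rot": [0,0,0],"claw": 0.3},
    {"dp": [-1,-4,-2],"delta_rot": [0,0,0],"claw": 0.2},
    {"dp": [-1,-4,-2],"delta_rot": [0,0,0],"claw": 0.2},
    {"dp": [-1,-4,-2],"delta_rot": [0,0,0],"claw": 0.2},
    {"dp": [-1,-4,-2],"delta_rot": [0,0,0],"claw": 0.2}
  ],
  "squeeze": 40
}}

```text
clock: 6.03
tool_pos: [0.4431, -0.266, 0.0079]
tool_rot: [3.141, 0.001, 1.388]
ft_force: [0.3, -0.3, 4.6]
grip_width: 0.0373
```

```bash
python3 - <<'E'
from h import *
x=env.read_state();print(x["tool_pos"],x["tool_rot"],x["ft_force"],x["grip_width"])
E
```

```text
[ 0.44310429 -0.26601087  0.00791151] [3.14058681e+00 6.57484183e-04 1.38840141e+00] [ 0.28985742 -0.26179819  4.63366843] 0.03730658410393398
```

Request:
{"op": "move_arm", "data": {
  "targets": [
    {"dp": [0,0,15],"delta_rot": [0,0,0],"claw": 0.2},
    {"dp": [0,0,45],"delta_rot": [0,0,0],"claw": 0.2},
    {"dp": [2,12,80],"delta_rot": [0,0,0],"claw": 0.2},
    {"dp": [6,40,105],"delta_rot": [0,0,2],"claw": 0.2},
    {"dp": [12,75,115],"delta_rot": [0,0,6],"claw": 0.2},
    {"dp": [18,112,115],"delta_rot": [0,0,11],"claw": 0.2},
    {"dp": [24,150,115],"delta_rot": [0,0,16],"claw": 0.2},
    {"dp": [30,188,115],"delta_rot": [0,0,20],"claw": 0.2}
  ]
}}

```text
clock: 6.7
tool_pos: [0.4722, -0.0759, 0.1221]
tool_rot: [-3.142, -0.0, 1.741]
ft_force: [0.2, -0.4, -1.0]
grip_width: 0.0372
```

Request:
{"op": "move_arm", "data": {
  "targets": [
    {"dp": [6,38,0],"delta_rot": [0,0,2.2],"claw": 0.2},
    {"dp": [12,76,0],"delta_rot": [0,0,2.2],"claw": 0.2},
    {"dp": [18,114,0],"delta_rot": [0,0,2.2],"claw": 0.2},
    {"dp": [24,152,0],"delta_rot": [0,0,2.2],"claw": 0.2},
    {"dp": [30,190,0],"delta_rot": [0,0,2.2],"claw": 0.2},
    {"dp": [36,228,0],"delta_rot": [0,0,2.2],"claw": 0.2},
    {"dp": [40,254,0],"delta_rot": [0,0,2.2],"claw": 0.2},
    {"dp": [41,262,0],"delta_rot": [0,0,2.2],"claw": 0.2}
  ]
}}

```text
clock: 7.37
tool_pos: [0.5131, 0.1878, 0.1216]
tool_rot: [-3.141, -0.001, 1.78]
ft_force: [0.0, -0.1, -1.5]
grip_width: 0.0372
```

Request:
{"op": "move_arm", "data": {
  "targets": [
    {"dp": [0,0,-20],"delta_rot": [0,0,0],"claw": 0.2},
    {"dp": [0,0,-40],"delta_rot": [0,0,0],"claw": 0.2},
    {"dp": [0,0,-50],"delta_rot": [0,0,0],"claw": 0.2},
    {"dp": [0,0,-50],"delta_rot": [0,0,0],"claw": 0.2},
    {"dp": [0,0,-50],"delta_rot": [0,0,0],"claw": 0.2}
  ]
}}

```text
clock: 7.78
tool_pos: [0.5129, 0.1837, 0.0714]
tool_rot: [-3.139, 0.0, 1.775]
ft_force: [0.3, -0.4, -0.6]
grip_width: 0.0373
```

```bash
python3 - <<'E'
from h import *
s=env.camera("scene");t=env.camera("top")
z=lambda c,x,y,w,h:cv2.resize(c["img"][y:y+h,x:x+w],(400,300),interpolation=cv2.INTER_CUBIC)
cv2.imwrite("pics/g5.png",np.hstack([z(t,205,228,88,66),z(s,192,172,96,72)]))
x=env.read_state();print(x["tool_pos"],x["tool_rot"],x["ft_force"],x["grip_width"])
q=np.array([.5083,.2113]);a=1.775;R=np.array([[np.cos(a),-np.sin(a)],[np.sin(a),np.cos(a)]]);print((x["tool_pos"][:2]-q)@R)
E
```

```text
[0.51442636 0.18411437 0.07334818] [3.14001814e+00 6.80297629e-05 1.77522298e+00] [-0.12751168 -0.16066168 -0.28701957] 0.03774073942772718
[-0.02786314 -0.00048617]
```

View pics/g5.png

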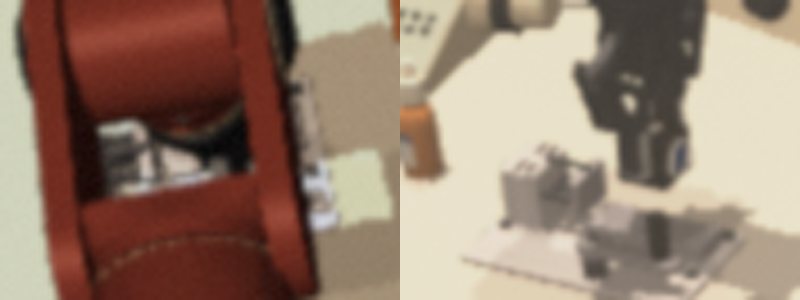

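Cube is held over the bed, window (680,155) facing away from the stop. Lowering until it touches.

Request:
{"op": "move_arm", "data": {
  "targets": [
    {"dp": [0,0,-20],"delta_rot": [0,0,0],"claw": 0.2},
    {"dp": [0,0,-38],"delta_rot": [0,0,0],"claw": 0.2},
    {"dp": [0,0,-42],"delta_rot": [0,0,0],"claw": 0.2},
    {"dp": [0,0,-42],"delta_rot": [0,0,0],"claw": 0.2},
    {"dp": [0,0,-42],"delta_rot": [0,0,0],"claw": 0.2}
  ]
}}

```text
clock: 8.3
tool_pos: [0.5144, 0.1845, 0.0314]
tool_rot: [3.14, 0.0, 1.776]
ft_force: [0.8, -0.7, 0.7]
grip_width: 0.0373
```

Request:
{"op": "move_arm", "data": {
  "targets": [
    {"dp": [0,0,-1],"delta_rot": [0,0,0],"claw": 0.2},
    {"dp": [0,0,-1.5],"delta_rot": [0,0,0],"claw": 0.2},
    {"dp": [0,0,-1.5],"delta_rot": [0,0,0],"claw": 0.2}
  ]
}}

```text
clock: 8.55
tool_pos: [0.5144, 0.1846, 0.0298]
tool_rot: [3.14, 0.0, 1.776]
ft_force: [-0.1, -0.5, -0.5]
grip_width: 0.0374
```

Request:
{"op": "move_arm", "data": {
  "targets": [
    {"dp": [0,0,-1],"delta_rot": [0,0,0],"claw": 0.2},
    {"dp": [0,0,-1],"delta_rot": [0,0,0],"claw": 0.2},
    {"dp": [0,0,-1],"delta_rot": [0,0,0],"claw": 0.2}
  ]
}}

```text
clock: 8.8
tool_pos: [0.5138, 0.1845, 0.028]
tool_rot: [3.141, -0.0, 1.776]
ft_force: [-0.1, -0.4, -0.0]
grip_width: 0.0373
```

Request:
{"op": "move_arm", "data": {
  "targets": [
    {"dp": [0,0,-0.8],"delta_rot": [0,0,0],"claw": 0.2},
    {"dp": [0,0,-0.8],"delta_rot": [0,0,0],"claw": 0.2},
    {"dp": [0,0,-0.8],"delta_rot": [0,0,0],"claw": 0.2}
  ]
}}

```text
clock: 9.05
tool_pos: [0.5138, 0.1845, 0.028]
tool_rot: [-3.141, 0.0, 1.776]
ft_force: [-3.4, -0.6, 5.4]
grip_width: 0.0375
```

Request:
{"op": "move_arm", "data": {
  "targets": [
    {"dp": [0,0,0.6],"delta_rot": [0,0,0],"claw": 0.2},
    {"dp": [-1,5,0.6],"delta_rot": [0,0,0],"claw": 0.2},
    {"dp": [-2,10,0.6],"delta_rot": [0,0,0],"claw": 0.2},
    {"dp": [-3,15,0.6],"delta_rot": [0,0,0],"claw": 0.2},
    {"dp": [-4,20,0.6],"delta_rot": [0,0,0],"claw": 0.2},
    {"dp": [-5,24,0.6],"delta_rot": [0,0,0],"claw": 0.2},
    {"dp": [-5,24,0.6],"delta_rot": [0,0,0],"claw": 0.2}
  ]
}}

```text
clock: 9.63
tool_pos: [0.5088, 0.2097, 0.028]
tool_rot: [3.141, -0.001, 1.777]
ft_force: [-0.3, 1.8, 3.7]
grip_width: 0.0373
```

Request:
{"op": "move_arm", "data": {
  "targets": [
    {"dp": [-0.4,2,0],"delta_rot": [0,0,0],"claw": 0.2},
    {"dp": [-0.8,4,0],"delta_rot": [0,0,0],"claw": 0.2},
    {"dp": [-0.8,4,0],"delta_rot": [0,0,0],"claw": 0.2}
  ]
}}

```text
clock: 9.88
tool_pos: [0.5082, 0.2127, 0.028]
tool_rot: [3.141, 0.0, 1.776]
ft_force: [1.3, -1.7, 4.6]
grip_width: 0.0373
```

Request:
{"op": "move_arm", "data": {
  "targets": [
    {"dp": [-0.2,1,0],"delta_rot": [0,0,0],"claw": 0.2},
    {"dp": [-0.4,2,0],"delta_rot": [0,0,0],"claw": 0.2},
    {"dp": [-0.4,2,0],"delta_rot": [0,0,0],"claw": 0.2}
  ]
}}

```text
clock: 10.13
tool_pos: [0.5079, 0.2143, 0.028]
tool_rot: [3.141, 0.0, 1.776]
ft_force: [0.2, -2.7, 5.8]
grip_width: 0.0371
```

Request:
{"op": "move_arm", "data": {
  "targets": [
    {"dp": [0,0,0.5],"delta_rot": [0,0,0],"claw": 0.2},
    {"dp": [-0.2,1,0.5],"delta_rot": [0,0,0],"claw": 0.2},
    {"dp": [-0.4,2,0.5],"delta_rot": [0,0,0],"claw": 0.2},
    {"dp": [-0.4,2,0.5],"delta_rot": [0,0,0],"claw": 0.2}
  ]
}}

```text
clock: 10.47
tool_pos: [0.5069, 0.2165, 0.028]
tool_rot: [-3.141, -0.0, 1.776]
ft_force: [1.0, -1.7, 3.0]
grip_width: 0.0372
```

Request:
{"op": "move_arm", "data": {
  "targets": [
    {"dp": [-0.2,1,0],"delta_rot": [0,0,0],"claw": 0.2},
    {"dp": [-0.4,2,0],"delta_rot": [0,0,0],"claw": 0.2},
    {"dp": [-0.4,2,0],"delta_rot": [0,0,0],"claw": 0.2}
  ]
}}

```text
clock: 10.72
tool_pos: [0.5066, 0.2182, 0.028]
tool_rot: [-3.141, 0.001, 1.776]
ft_force: [0.4, -3.8, 2.8]
grip_width: 0.0373
```

Request:
{"op": "move_arm", "data": {
  "targets": [
    {"dp": [-0.2,1,0.2],"delta_rot": [0,0,0],"claw": 0.2},
    {"dp": [-0.4,2,0.2],"delta_rot": [0,0,0],"claw": 0.2},
    {"dp": [-0.4,2,0.2],"delta_rot": [0,0,0],"claw": 0.2},
    {"dp": [-0.4,2,0.2],"delta_rot": [0,0,0],"claw": 0.2}
  ]
}}

```text
clock: 11.05
tool_pos: [0.5061, 0.2203, 0.028]
tool_rot: [-3.141, 0.0, 1.776]
ft_force: [1.9, -4.0, 1.2]
grip_width: 0.0374
```

Request:
{"op": "move_arm", "data": {
  "targets": [
    {"dp": [-0.2,1,0],"delta_rot": [0,0,0],"claw": 0.2},
    {"dp": [-0.4,2,0],"delta_rot": [0,0,0],"claw": 0.2},
    {"dp": [-0.4,2,0],"delta_rot": [0,0,0],"claw": 0.2},
    {"dp": [-0.4,2,0],"delta_rot": [0,0,0],"claw": 0.2}
  ]
}}

```text
clock: 11.38
tool_pos: [0.5057, 0.2221, 0.028]
tool_rot: [-3.141, 0.001, 1.776]
ft_force: [1.7, -5.8, 0.2]
grip_width: 0.0377
```

```bash
python3 - <<'E'
from h import *
s=[env.camera("scene") for _ in range(6)];c=s[0]
A=np.mean([k["img"][190:235,205:265] for k in s],0)
q=np.array([.5083,.2113]);a=1.775;R=np.array([[np.cos(a),-np.sin(a)],[np.sin(a),np.cos(a)]])
cv2.imwrite("pics/g6.png",cv2.resize(np.clip(A*1.3,0,255).astype(np.uint8),(800,600),interpolation=cv2.INTER_CUBIC))
x=env.read_state();print(x["clock"],x["tool_pos"],x["tool_rot"],x["ft_force"],x["ft_force"][:2]@R)
print((x["tool_pos"][:2]-q)@R)
for p in [(54,0,56),(84,0,56),(54,22,52),(54,-22,52),(84,22,52)]:
    w=q+R@np.array(p[:2])/1e3; u,v=proj(c,[*w,p[2]/1e3]); print(p,round((u-205)*800/60),round((v-190)*600/45))
E
```

```text
11.6833 [0.50564711 0.22214698 0.02795627] [-3.14100081e+00  5.44129951e-04  1.77605995e+00] [ 1.44997187 -5.64736053  2.10128485] [-5.82406017 -0.27463169]
[0.01115959 0.00039814]
(54, 0, 56) 321 253
(84, 0, 56) 205 225
(54, 22, 52) 267 316
(54, -22, 52) 377 223
(84, 22, 52) 150 287
```

View pics/g6.png

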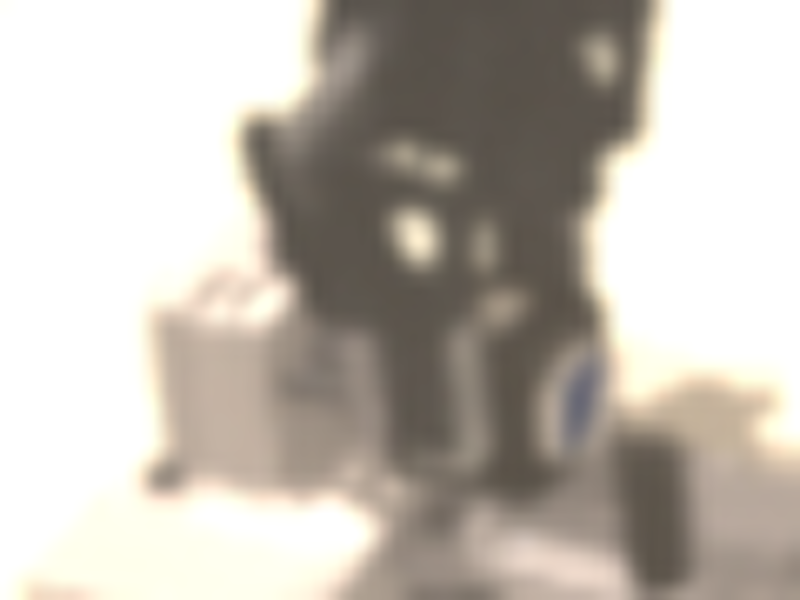

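Request:
{"op": "move_arm", "data": {
  "targets": [
    {"dp": [-0.2,1,0],"delta_rot": [0,0,0],"claw": 0.2},
    {"dp": [-0.2,1,0],"delta_rot": [0,0,0],"claw": 0.2},
    {"dp": [-0.2,1,0],"delta_rot": [0,0,0],"claw": 0.2},
    {"dp": [-0.2,1,0],"delta_rot": [0,0,0],"claw": 0.2},
    {"dp": [-0.2,1,0],"delta_rot": [0,0,0],"claw": 0.2},
    {"dp": [-0.2,1,0],"delta_rot": [0,0,0],"claw": 0.2}
  ]
}}

```text
clock: 12.18
tool_pos: [0.5054, 0.223, 0.0279]
tool_rot: [-3.141, 0.001, 1.776]
ft_force: [1.1, -5.4, 1.5]
grip_width: 0.0373
```

```bash
python3 - <<'E'
from h import *
q=np.array([.5083,.2113]);a=1.775;R=np.array([[np.cos(a),-np.sin(a)],[np.sin(a),np.cos(a)]])
F=[];P=[]
for i in range(8):
    c=env.camera("top" if i==0 else "scene")
    if i==0: cv2.imwrite("pics/g7.png",cv2.resize(c["img"][225:300,200:300],(800,600),interpolation=cv2.INTER_CUBIC))
    x=env.read_state();F.append([*(x["ft_force"][:2]@R),x["ft_force"][2]]);P.append((x["tool_pos"][:2]-q)@R)
print(np.mean(F,0),np.std(F,0),np.mean(P,0),x["clock"],x["grip_width"])
E
```

```text
[-5.59885734 -0.40952121  1.48108519] [0.34968194 0.50226456 0.35162403] [0.01200874 0.00041087] 12.5833 0.03755951227678222
```

View pics/g7.png

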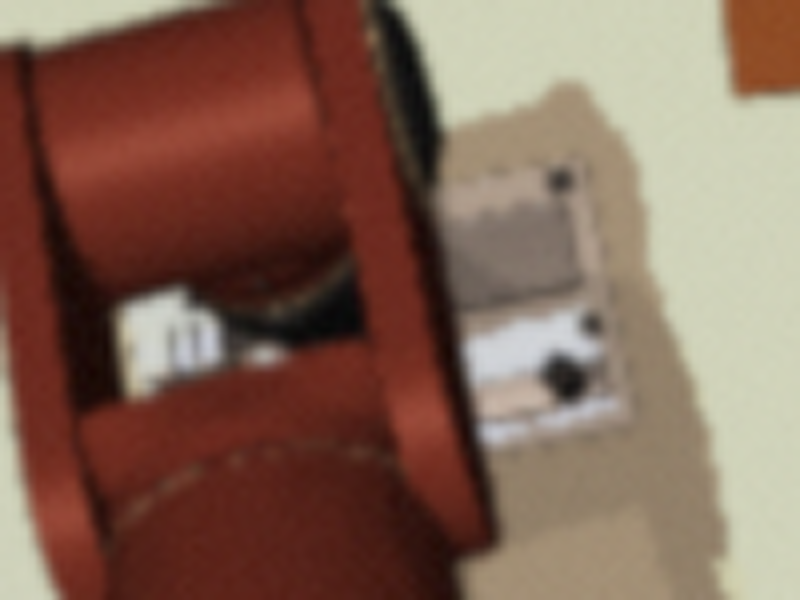

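```bash
python3 -c "
from cell import env
print(env.close_job()); x=env.read_state(); print(x['clock'],x['ft_force'],x['grip_width'])"
```

```text
the job is handed in; nothing more can be done
None
the job is handed in; nothing more can be done
```

I opened the latch and set the filter cube farthest from the base upright on the metal jig's bed. It is held pressed against the sprung stop, window facing away from the stop. The job was handed in at about 12.6 s of the 51 s allowed.

**Last checks:**
- **Latch:** the top picture after pressing still shows the knob and bar in the open position beside the bed.
- **Cube placement:** by the tool position, the cube is about 0.4 mm off centre. The tool yaw matches the fitted jig yaw (1.776 against 1.775 rad), and the fingers still grip the cube at about 37.5 mm.
- **Press depth:** the two estimates disagree somewhat. The averaged wrist force along the jig was about 5.6 N, which means roughly 6 mm of stop travel. The tool position suggests about 8.5 mm. Both are well inside the 3.5 to 12.5 mm band and far from the end of travel.
- **Pointer:** I could not read it directly, because the gripper and arm hid it in both cameras. "About midway" therefore rests on force and position only.
- **Other things on the desk:** I did not compare their positions before and after. I saw no contact with any of them in the pictures or the force readings.

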